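# Stopper the attar vial and put it away in the drawer

### The arm

A 6-joint arm with a two-finger parallel gripper is mounted at the origin on the work surface. World frame = base frame: x ahead of the robot, y to its left, z up, the work surface at z = 0. Lengths are in m, angles in degrees, forces in N, time in s.
With the tool pointing down it reaches from about 0.375 to 0.9 m from the base axis. Payload 3.1 kg.
Tool frame: the origin (TCP) lies between the finger pads; the fingertips stand 11 mm ahead of it and the grasp point (between the pads) lies 8 mm behind it; z points along the fingers, y is the line along which they close (so a half turn about z gives the same grasp; the last joint's range is limited). The gripper opens to 87 mm and grips with 3 to 60 N. Pads are 19 mm wide; open, the fingers measure 117 mm over their backs; the gripper's body (75 mm by 190 mm) begins 51 mm behind the grasp point.
Start: joints at [-79.899, 30.224, 82.088, -0, 67.689, -10.227], TCP at [0.217, -0.586, 0.234] pointing down, gripper open.
Joint ranges: [-176.69, 176.69], [-43.24, 126.21], [12.49, 139.97], [-82, 262], [0, 151.66], [-163.58, 163.58]. Speed limits (degrees/s): [159.86, 159.86, 180, 180, 180, 180].

### API

Orientations are given as a 3x3 rotation matrix whose columns are the frame's x, y, z axes.
In Python, from rig import bot, viewer, workorder, models gives the robot as it stands.
- The arm moves only by the shell command python3 -m jog 'ROWS'. ROWS is JSON, a list of rows, each a list of 7 numbers: the opening, from 0 (shut) to 1 (fully open), then the shift along the tool's x, y, z in m, then the turn, a rotation vector about the tool's x, y, z in degrees. In form: [[claw, x, y, z, ax, ay, az], ...]. A call has 1 to 20 rows; each row is the pose to reach, as a shift and turn from the pose commanded when the call began, along the tool's axes at that moment; what a row does not reach only later rows make up. A row lasts 1/8 s, in which the tool goes at most 62.5 mm and 10.7 degrees, less where a joint would pass 70% of its speed; a pose out of reach is approached as far as the arm can. A call with a gripper value outside its range is refused whole. The fingers move at their own pace and stop on an object; the grip force is fixed at half the most. Time passes only in rows, so rows that repeat a pose let the fingers close. It gives the time, the measured TCP pose, the force, the opening and the grip force at its end, in the units of the state.
- bot.read_state(): the state, without advancing time (a new reading comes with each control period).
- viewer.capture(name): name is "side" or "top" or "wrist"; returns (picture, depth): 400x640x3 uint8, blue, green, red; 400x640 float32, m along the optical axis (not along the pixel's ray), 0 where there is no reading.
- viewer.camera_info(name): a dict with "fx", "fy", "cx", "cy" (pixels), "world_to_cam" (4x4, takes a point from world to camera coordinates). Camera axes: x right, y down, z forward; pixel columns grow to the right and rows downward; lengths in m; the calibration is good to about 2 mm. A picture is of the moment at which its call begins: read the wrist's pose just before it. camera_info takes no time and is no camera call; for the wrist camera it gives the pose at the moment of the call.
- workorder.hand_in(): hands the job in; it is judged then, once.
Trained networks look in the newest picture that a camera, given by its name, has taken for a name from the list of things; names that differ only in an ending like _2 or _b are one class to them, and where a whole thing is asked for, a point or a joint stands for the part that bears it (a point fixed in the world has none). Each returns a list of dicts, best first, with "p" (0 to 1); they miss things now and then, are a little off and sometimes report something else, mostly with a low value. They report only what shows in the picture. A call takes as long as a camera call. They do not tell look-alikes from the thing itself.
- models.outline_of(camera, thing): "mask" (400x640 bool, what is visible of it).
- models.tip_of(camera, thing): "xyz" ([x, y, z] in m, in world coordinates, good to about 4 mm: a listed point, or the origin of a listed thing).
The state is a dict: "time_s": time; "joint_positions": joint angles; "qvel": joint speeds; "tau": joint torques, N m; "position": TCP position; "tcp_rot": TCP orientation; "force": force on the tool from outside, world axes, zero at the start; "moment": the same for the moment, N m; "opening": opening from 0.0 (shut) to 1.0 (fully open); "grasp_force": force on a finger pad.
Only numpy, scipy, OpenCV 4.12 (cv2) and the standard library are available. Lean on these libraries where they do the work, as an engineer would, in place of code of your own. Each camera call takes 0.05 s, during which the arm holds its last target. There are 200 camera calls.

### The job

One of the two attar vials leaning in the plywood rest, the square one with the flat-topped stopper, has that stopper standing proud: while it still leans there, gently press the stopper fully home. Then take the vial out and stand it upright in the open top drawer of the pink drawer unit, let go, and push the drawer fully shut. It is thin glass, so handle it with a light grip, and leave the round vial, the compact mirror, the lipstick and the jar on the unit where they are.

Things in the scene. Friction and masses are not known exactly. Their poses are not given: they have to be found in the camera images.
- vial: Square amber glass attar vial, 72 g; a grip of up to 40 N is safe. Body 28 x 28 x 52 mm, neck 16 mm wide, 8 mm tall, flat-topped stopper. Origin: centre of its underside; z along the vial to the stopper, x, y square to its sides. Starts leaning 30 degrees from vertical in either place of the rest, stopper end away from the robot; its y is level along the rest, x towards the rest's back.
- stopper (a joint): Slide of the square vial's brass stopper along the vial's z: 0 = fully home on the neck, positive = metres standing proud (starts 0.006 to 0.010, stop at 0.011). It is held wherever it is by a stiff detent friction of about 7 N. The stopper does not come off.
- stopper_top (a point): Centre of the flat top of the square vial's stopper (stopper 20 mm in diameter, 16 mm tall); z along the vial. With the stopper home it is 76 mm from the vial's origin.
- rest: Fixed plywood rest, base 100 (x) by 180 mm (y); origin under its middle. Two places, at y = +43 and -43 mm. A vial's foot stands on a ledge 22 mm up, at x = -20 mm; it leans back 30 degrees to +x on a spine 16 mm wide, 49 mm long. Cleats either side (43 mm over both) reach 20 mm up along the vial. The vial comes out along its own axis.
- round_vial: The other vial, round, 28 mm in diameter, body and neck as tall as the square one's, with a ball stopper 26 mm in diameter already home (86 mm in all), leaning in the other place of the rest; origin at the centre of its underside. Leave it there.
- unit: Fixed pink plastic drawer unit with two drawers, 170 mm deep (x), 160 mm wide (y), 190 mm high; origin under its middle on the table; its open front faces its own -x. Opening above the top drawer: the underside of the top panel is 184 mm above the table.
- top_drawer (a joint): Slide of the top drawer: 0 = shut (front panel flush with the unit's front), positive = metres pulled out towards the unit's -x; starts 0.10 to 0.125, stop at 0.13, friction about 1.5 N.
- drawer_spot (a point): Point on top of the top drawer's floor (87 mm above the table), on its midline, 50 mm behind the front panel's outer face; axes as the unit's; moves with the drawer. Drawer 146 mm wide, 150 mm long outside; front panel 5 mm thick, side and back walls 4 mm thick, 41 mm above the floor.
- drawer_front (a point): Middle of the top edge of the top drawer's front panel, on its outer face, 147 mm above the table; axes as the unit's. The panel is 64 mm tall; a small knob sticks out 16 mm from its outer face, 38 mm below this point, 18 mm in diameter.
- compact: Aluminium compact mirror, round, 72 mm in diameter, 12 mm thick, lying on the table; origin under its middle. Leave alone.
- lipstick: Lipstick standing on the table, 20 mm in diameter, 71 mm tall; origin under its middle. Leave alone.
- cream_jar: White jar 52 mm in diameter, 44 mm tall, standing on top of the drawer unit at the back; origin under its middle. Leave alone.
There are look-alikes about, which are no part of the job. Leave any green look-alike of the vial alone.

How it is judged (in metres and radians):
On the way, in this order (a step that is already met when the one before it is completed fails the run):
1. the stopper is pressed fully home while the vial still leans in the rest (value of joint stopper below 0.002 m and distance of vial from where it was at the start of the episode below 0.012 m and angle between vial's own z axis and vertical above 0.4 rad), for 0.2 s.
2. the vial stands upright on the floor of the top drawer, let go (angle between vial's own z axis and vertical below 0.12 rad and z of vial in the frame of drawer_spot between -0.004 and 0.006 m and x of vial in the frame of drawer_spot between -0.045 and 0.1 m and y of vial in the frame of drawer_spot between -0.07 and 0.07 m and contact force between the fingers and vial below 0.1 N), for 0.2 s.
At the end, for the whole second after the job is handed in: The top drawer is shut to within 6 mm, the square vial stands in it upright (within 7 degrees) on its floor and at rest, and its stopper is home to within 2 mm (value of joint top_drawer below 0.006 m and value of joint stopper below 0.002 m and angle between vial's own z axis and vertical below 0.12 rad and z of vial in the frame of drawer_spot between -0.004 and 0.006 m and x of vial in the frame of drawer_spot between -0.045 and 0.1 m and y of vial in the frame of drawer_spot between -0.07 and 0.07 m and linear speed of vial below 0.02 m/s); the robot touches nothing.
It fails at once if the vial is squeezed, pressed or struck by the fingers with more than 90 N in all (45 N a finger) (contact force between the fingers and vial above 90 N).
It fails at once if the round vial is shifted more than 15 mm (distance of round_vial from where it was at the start of the episode above 0.015 m).
It fails at once if the compact mirror, lipstick or jar is shifted more than 20 mm (distance of any of compact, lipstick, cream_jar from where it was at the start of the episode above 0.02 m).
It also fails if it takes over 54 s, if anything falls off the work surface, if the arm or the gripper's body presses on something with over 40 N, if the wrist force passes 120 N, or if a joint passes its speed limit or range.

## Working session

There is one attempt and no reset: what is moved stays moved. The work goes in short steps, Python scripts to look and compute and a shell command to move; the robot and the scene stay as the last step left them, time stands still between calls to the robot, and variables do not carry over. Pictures are saved under pics/ and viewed, at most 10 in all, crops included, and the job is handed in when it is done.

```bash
ls; mkdir -p pics
python3 - <<'E'
from rig import bot, viewer, models
import cv2,numpy as np
s=bot.read_state();print(s['time_s'],s['position'],s['tcp_rot'],s['opening'])
ims=[]
for c in ["side","top"]:
    p,d=viewer.capture(c);cv2.imwrite(f'pics/{c}0.png',p);np.save(f'pics/{c}0d.npy',d)
    i=viewer.camera_info(c);print(c,i['fx'],np.linalg.inv(np.array(i['world_to_cam']))[:3].round(3).tolist())
    for t in ["vial","stopper_top","rest","round_vial","unit","drawer_spot","drawer_front","compact","lipstick","cream_jar"]:
        print(c,t,[(np.round(r['xyz'],3).tolist(),round(r['p'],2)) for r in models.tip_of(c,t)][:3])
E
```

```text
pics
0.0 [ 0.2170262  -0.58534198  0.23257949] [[ 9.37704064e-01  3.47434773e-01 -4.09961241e-04]
 [ 3.47434824e-01 -9.37701661e-01  2.15341985e-03]
 [ 3.63751600e-04 -2.16170536e-03 -9.99997597e-01]] 1.0048670602302943
side 444.574754980787 [[-0.956, -0.197, 0.218, 0.385], [-0.294, 0.654, -0.697, 0.617], [-0.006, -0.73, -0.683, 0.731]]
side vial [([0.36, 0.144, 0.015], 0.77), ([0.507, 0.054, 0.011], 0.66), ([0.461, 0.199, 0.023], 0.62)]
side stopper_top [([0.503, 0.195, 0.095], 0.67), ([0.358, 0.217, 0.015], 0.65), ([0.435, 0.083, 0.015], 0.64)]
side rest [([0.484, 0.241, 0.002], 0.66)]
side round_vial [([0.468, 0.28, 0.023], 0.9)]
side unit [([0.685, -0.205, -0.001], 0.76)]
side drawer_spot [([0.53, -0.176, 0.088], 0.86), ([0.759, 0.066, 0.003], 0.71)]
side drawer_front [([0.48, -0.166, 0.147], 0.58)]
side compact [([0.758, 0.067, -0.0], 0.95), ([0.68, -0.205, -0.001], 0.72), ([0.735, -0.186, 0.191], 0.43)]
side lipstick []
side cream_jar [([0.736, -0.186, 0.19], 0.93)]
top 408.4186220977719 [[0.024, -0.997, 0.07, 0.47], [-0.999, -0.025, -0.025, -0.0], [0.027, -0.069, -0.997, 1.16]]
top vial [([0.355, 0.144, 0.016], 0.81), ([0.46, 0.2, 0.022], 0.79), ([0.506, 0.054, 0.016], 0.6)]
top stopper_top [([0.505, 0.193, 0.094], 0.57), ([0.36, 0.219, 0.009], 0.57), ([0.435, 0.084, 0.013], 0.36)]
top rest [([0.487, 0.237, -0.0], 0.71)]
top round_vial [([0.47, 0.28, 0.023], 0.74)]
top unit [([0.76, 0.069, 0.002], 0.56)]
top drawer_spot [([0.529, -0.175, 0.087], 0.93)]
top drawer_front [([0.485, -0.164, 0.147], 0.63), ([0.733, -0.188, 0.19], 0.21)]
top compact [([0.76, 0.066, 0.002], 0.79)]
top lipstick [([0.658, -0.018, -0.002], 0.44)]
top cream_jar [([0.735, -0.188, 0.191], 0.85)]
```

View pics/side0.png

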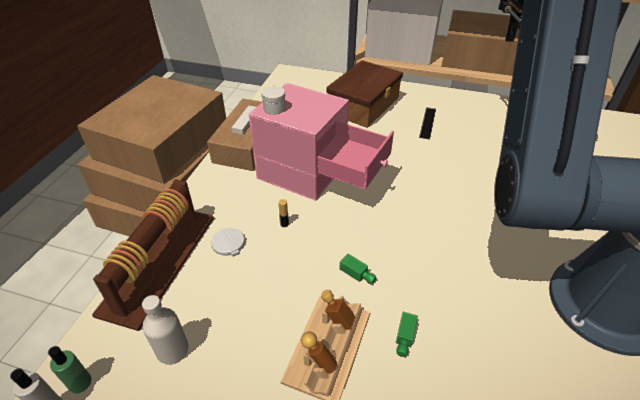

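View pics/top0.png

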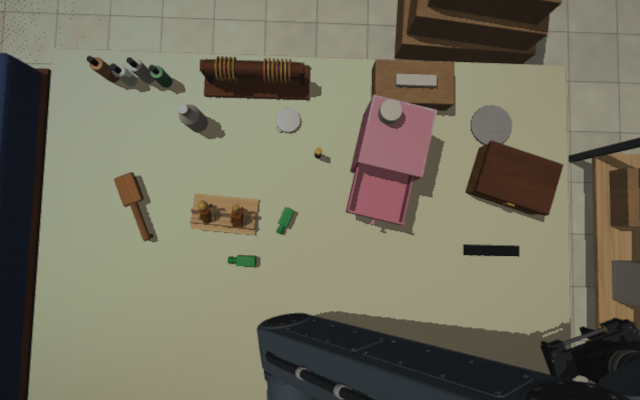

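```bash
cat > h.py <<'E'
import numpy as np
from scipy.spatial.transform import Rotation as Rn
from rig import bot
def frame(yaw,tilt):
    # tool frame for a thing with yaw (deg) leaning `tilt` deg to its +x; tool z = -thing z, tool y = -thing y
    T=(Rn.from_euler('z',yaw,degrees=True)*Rn.from_euler('y',tilt,degrees=True)).as_matrix()
    return np.c_[T[:,0],-T[:,1],-T[:,2]],T
def row(p,R):
    s=bot.read_state();R0=np.array(s['tcp_rot'])
    d=R0.T@(np.array(p)-s['position']);w=Rn.from_matrix(R0.T@R).as_rotvec(degrees=True)
    print('row',d.round(4).tolist(),w.round(1).tolist(),'|w|',np.linalg.norm(w).round(1))
E
python3 - <<'E'
from h import *
R,T=frame(-6,30)
row([0.58,0.187,0.26],R)
from rig import viewer
i=viewer.camera_info('wrist');c=np.linalg.inv(np.array(i['world_to_cam']));s=bot.read_state();R0=s['tcp_rot']
print(R0.T@(c[:3,3]-s['position']),(R0.T@c[:3,:3]).round(2))
E
```

```text
row [0.6088, -0.5989, -0.0265] [6.9, -29.5, 25.7] |w| 39.7
[ 0.0705222   0.00080817 -0.15064323] [[-0.   -0.97 -0.26]
 [ 1.   -0.   -0.  ]
 [ 0.   -0.26  0.97]]
```

```bash
python3 -m jog '[[0.5,0.05,-0.05,-0.06,0,0,0],[0.3,0.1,-0.1,-0.06,0,0,0],[0,0.15,-0.15,-0.06,0,0,0],[0,0.2,-0.2,-0.06,0,0,5],[0,0.25,-0.25,-0.06,0,0,10],[0,0.3,-0.3,-0.06,0,0,15],[0,0.35,-0.35,-0.06,0,-5,20],[0,0.4,-0.4,-0.06,2,-10,25],[0,0.45,-0.45,-0.05,4,-16,25.7],[0,0.5,-0.5,-0.05,6,-22,25.7],[0,0.55,-0.55,-0.05,6.9,-26,25.7],[0,0.6,-0.6,-0.04,6.9,-29.5,25.7],[0,0.61,-0.6,-0.0265,6.9,-29.5,25.7],[0,0.61,-0.6,-0.0265,6.9,-29.5,25.7],[0,0.61,-0.6,-0.0265,6.9,-29.5,25.7],[0,0.61,-0.6,-0.0265,6.9,-29.5,25.7],[0,0.61,-0.6,-0.0265,6.9,-29.5,25.7],[0,0.61,-0.6,-0.0265,6.9,-29.5,25.7],[0,0.61,-0.6,-0.0265,6.9,-29.5,25.7]]'
python3 - <<'E'
from h import *
from rig import viewer,models
import cv2
s=bot.read_state();print(s['time_s'],s['joint_positions'],s['position'])
for c in ["wrist","side","top"]:
    p,d=viewer.capture(c)
    i=viewer.camera_info(c);M=np.linalg.inv(np.array(i['world_to_cam']))
    if c=="wrist": cv2.imwrite('pics/w1.png',p)
    for t in ["vial","stopper_top","rest","round_vial"]:
        print(c,t,[(np.round(r['xyz'],4).tolist(),round(r['p'],2)) for r in models.tip_of(c,t)][:3])
    for r in models.outline_of(c,"stopper_top")[:3]:
        m=r['mask']&(d>0);v,u=np.nonzero(m);z=d[m]
        P=np.c_[(u-i['cx'])/i['fx']*z,(v-i['cy'])/i['fy']*z,z]@M[:3,:3].T+M[:3,3]
        print(c,'mask',r['p'],len(P),np.median(P,0).round(4),P.max(0).round(4), u.mean(),v.mean())
E
```

```text
time_s: 3.48
position: [0.5808, 0.1876, 0.2607]
tcp_rot: [[0.861, -0.106, -0.497], [-0.091, -0.994, 0.053], [-0.5, -0.0, -0.866]]
force: [0.3, 0.1, -0.4]
opening: 0.004
grasp_force: 0.0
3.475 [  4.76185282  40.89973637  62.69094226   5.61297972 105.88757684
 100.94207848] [0.58075678 0.18755922 0.26067349]
wrist vial [([0.4609, 0.1987, 0.0196], 0.94), ([0.3563, 0.1442, 0.014], 0.88), ([0.5057, 0.0505, 0.0133], 0.79)]
wrist stopper_top [([0.5036, 0.19, 0.0938], 0.66), ([0.4313, 0.0876, 0.0154], 0.48), ([0.3586, 0.2208, 0.0113], 0.41)]
wrist rest [([0.4836, 0.2389, 0.002], 0.89)]
wrist round_vial [([0.466, 0.2807, 0.0262], 0.86)]
wrist mask 0.71 252 [0.504  0.1923 0.0925] [0.5109 0.2018 0.0986] 325.3333333333333 170.53968253968253
wrist mask 0.68 98 [0.3653 0.2131 0.0204] [0.3698 0.221  0.0247] 320.6326530612245 209.8877551020408
wrist mask 0.58 2608 [ 0.5163 -0.0999  0.1053] [ 0.5602 -0.0933  0.1471] 622.305981595092 143.93481595092024
side vial [([0.3559, 0.1449, 0.013], 0.76), ([0.4605, 0.1979, 0.0242], 0.6), ([0.5075, 0.0556, 0.0106], 0.58)]
side stopper_top [([0.5043, 0.1962, 0.095], 0.56), ([0.3556, 0.2208, 0.0127], 0.51), ([0.4368, 0.0815, 0.0137], 0.5)]
side rest [([0.4834, 0.2385, 0.0032], 0.67)]
side round_vial [([0.4657, 0.2793, 0.0257], 0.7), ([0.4807, -0.1665, 0.1476], 0.39)]
side mask 0.65 55 [0.4436 0.0848 0.0231] [0.4518 0.0902 0.0274] 370.1636363636364 277.3636363636364
side mask 0.38 738 [0.4798 0.2005 0.0632] [0.5196 0.2111 0.1013] 337.2831978319783 310.00135501355015
top vial [([0.4619, 0.1983, 0.0185], 0.75), ([0.356, 0.1475, 0.017], 0.71), ([0.5069, 0.051, 0.0115], 0.54)]
top stopper_top [([0.4369, 0.0842, 0.0144], 0.61), ([0.3606, 0.219, 0.0142], 0.57)]
top rest [([0.484, 0.2374, 0.0025], 0.96)]
top round_vial []
```

Run:
```python
from h import *
from rig import viewer,models
import cv2
s=bot.read_state()
for c in ["wrist","top","side"]:
    p,d=viewer.capture(c)
    i=viewer.camera_info(c);M=np.linalg.inv(np.array(i['world_to_cam']))
    def pts(m):
        m=m&(d>0);v,u=np.nonzero(m);z=d[m]
        return np.c_[(u-i['cx'])/i['fx']*z,(v-i['cy'])/i['fy']*z,z]@M[:3,:3].T+M[:3,3]
    r=models.outline_of(c,"rest")[0];P=pts(r['mask']);Q=P[P[:,2]<0.03]
    print(c,'rest',r['p'],len(Q),np.percentile(Q[:,2],[5,50,95]).round(3),cv2.minAreaRect(Q[:,:2].astype(np.float32)*1000))
    for r in models.outline_of(c,"vial")[:4]:
        P=pts(r['mask']);m=np.median(P,0)
        if np.hypot(*(m[:2]-[.48,.195]))<.03:
            Rt,T=frame(-6,30);L=(P-[.461,.1988,.0222])@T
            print('vial',r['p'],len(P),np.percentile(L,[2,50,98],axis=0).round(4).tolist())
            top=L[L[:,2]>L[:,2].max()-.004];print(len(top),np.median(top,0).round(4), [ (k,np.ptp(L[np.abs(L[:,2]-k)<.004][:,1]).round(4),L[np.abs(L[:,2]-k)<.004][:,1].min().round(4)) for k in (.03,.04,.05) if (np.abs(L[:,2]-k)<.004).any()])
    if c=="wrist": cv2.imwrite('pics/w1c.png',cv2.resize(p[60:360,120:520],(800,600)))
```

```text
wrist rest 0.57 6608 [0.006 0.008 0.025] ((484.5064697265625, 238.94192504882812), (187.92071533203125, 104.59285736083984), 85.24243927001953)
vial 0.69 542 [[-0.0105, -0.0159, 0.0442], [0.0055, -0.0021, 0.0533], [0.0152, 0.0109, 0.0846]]
199 [ 0.002  -0.0021  0.0835] [(0.03, np.float64(0.0241), np.float64(-0.014)), (0.04, np.float64(0.0262), np.float64(-0.015)), (0.05, np.float64(0.0282), np.float64(-0.016))]
top rest 0.6 610 [0.002 0.009 0.028] ((480.69940185546875, 177.86810302734375), (68.038330078125, 105.22627258300781), 88.2062759399414)
vial 0.56 154 [[-0.0137, -0.0167, 0.0056], [-0.0071, -0.0086, 0.0509], [0.0104, 0.0006, 0.085]]
16 [-0.0001 -0.0052  0.0841] [(0.03, np.float64(0.0173), np.float64(-0.0167)), (0.04, np.float64(0.0168), np.float64(-0.0169)), (0.05, np.float64(0.0165), np.float64(-0.0166))]
side rest 0.66 3713 [0.007 0.01  0.028] ((487.7026672363281, 237.40289306640625), (181.64060974121094, 102.86091613769531), 85.8649673461914)
vial 0.8 712 [[-0.0136, -0.014, 0.0063], [-0.0066, 0.0043, 0.0463], [0.0132, 0.0124, 0.086]]
58 [-0.0003 -0.0006  0.0855] [(0.03, np.float64(0.0274), np.float64(-0.0142)), (0.04, np.float64(0.0292), np.float64(-0.0158)), (0.05, np.float64(0.0284), np.float64(-0.0152))]
```

View pics/w1c.png

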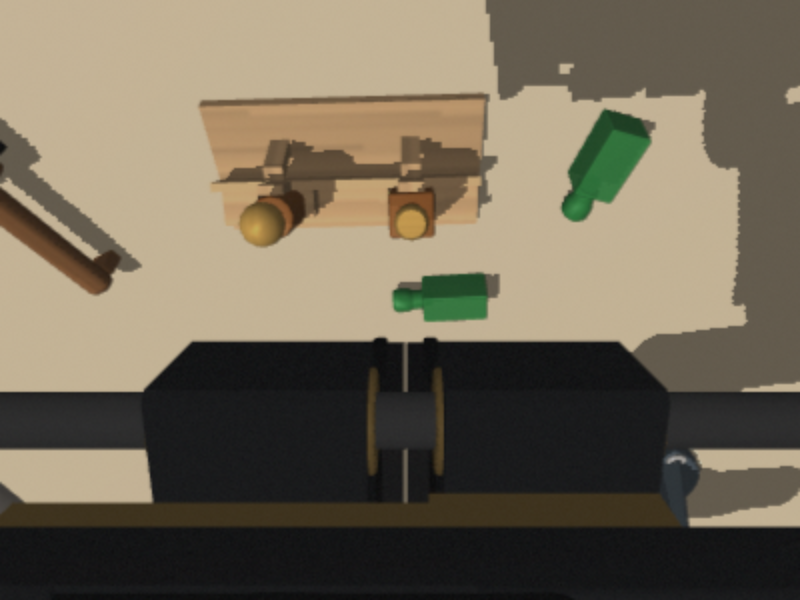

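Run:
```python
from h import *
R,T=frame(-5,30);O=np.array([.461,.1978,.0222])
print((O+.105*T[:,2]).round(4));row(O+.105*T[:,2]+.0005*T[:,0],R)
```

```text
[0.5133 0.1932 0.1131]
row [0.0156, 0.0023, 0.161] [-0.5, 0.0, -0.8] |w| 1.0
```

```bash
python3 -m jog '[[0,0.0156,0.0023,0.04,-0.5,0,-0.8],[0,0.0156,0.0023,0.08,-0.5,0,-0.8],[0,0.0156,0.0023,0.12,-0.5,0,-0.8],[0,0.0156,0.0023,0.14,-0.5,0,-0.8],[0,0.0156,0.0023,0.15,-0.5,0,-0.8],[0,0.0156,0.0023,0.161,-0.5,0,-0.8],[0,0.0156,0.0023,0.161,-0.5,0,-0.8],[0,0.0156,0.0023,0.161,-0.5,0,-0.8],[0,0.0156,0.0023,0.161,-0.5,0,-0.8]]'
python3 - <<'E'
from h import *
from rig import viewer,models
import cv2
R,T=frame(-5,30);O=np.array([.461,.1978,.0222])
s=bot.read_state();print(s['force'],((s['position']-O)@T).round(4))
p,d=viewer.capture("side");cv2.imwrite('pics/s2.png',cv2.resize(p[240:400,260:460],(800,640))[:600])
E
```

```text
time_s: 5.95
position: [0.5145, 0.1932, 0.1134]
tcp_rot: [[0.863, -0.088, -0.497], [-0.076, -0.996, 0.044], [-0.499, 0.0, -0.867]]
force: [0.3, 0.4, -0.4]
opening: 0.0
grasp_force: 0.0
[ 0.26849643  0.37387205 -0.43495481] [9.000e-04 1.000e-04 1.058e-01]
```

View pics/s2.png

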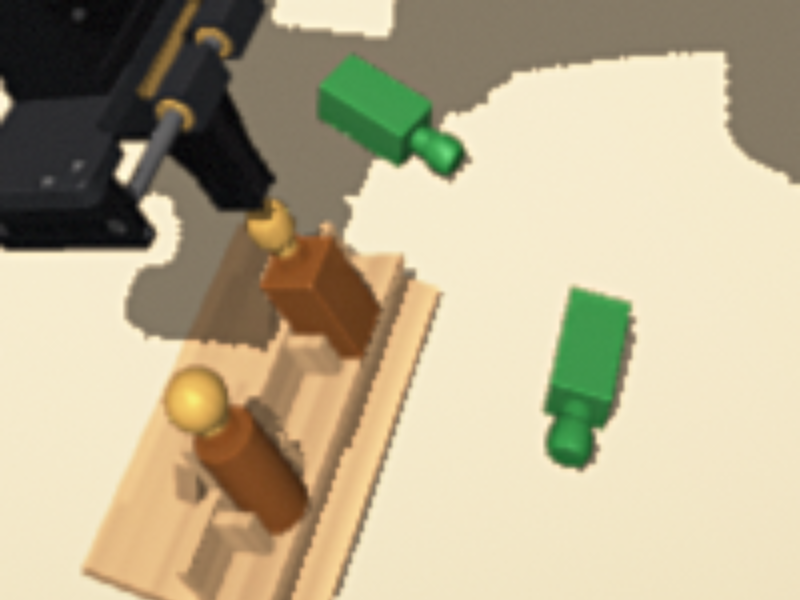

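The side crop shows the closed fingertips (~(250,200)) just above the square vial's stopper (270,225), in line with its axis.

```bash
python3 -m jog '[[0,0,0,0.003,0,0,0],[0,0,0,0.006,0,0,0],[0,0,0,0.009,0,0,0],[0,0,0,0.011,0,0,0],[0,0,0,0.012,0,0,0],[0,0,0,0.012,0,0,0],[0,0,0,0.012,0,0,0]]'; python3 -m jog '[[0,0,0,0.001,0,0,0],[0,0,0,0.002,0,0,0],[0,0,0,0.003,0,0,0],[0,0,0,0.004,0,0,0],[0,0,0,0.004,0,0,0]]'
```

```text
time_s: 6.88
position: [0.5083, 0.1937, 0.1036]
tcp_rot: [[0.863, -0.088, -0.498], [-0.076, -0.996, 0.044], [-0.5, 0.0, -0.866]]
force: [1.2, -0.7, 5.7]
opening: 0.007
grasp_force: 2.8
time_s: 7.5
position: [0.5065, 0.1938, 0.1003]
tcp_rot: [[0.863, -0.088, -0.498], [-0.076, -0.996, 0.044], [-0.5, 0.0, -0.866]]
force: [1.5, -1.0, 6.4]
opening: 0.002
grasp_force: 3.2
```

```bash
python3 -m jog '[[0,0,0,0.001,0,0,0],[0,0,0,0.002,0,0,0],[0,0,0,0.002,0,0,0]]'; python3 -m jog '[[0,0,0,0.001,0,0,0],[0,0,0,0.0015,0,0,0],[0,0,0,0.0015,0,0,0]]'
```

```text
time_s: 7.88
position: [0.5054, 0.1939, 0.0986]
tcp_rot: [[0.863, -0.088, -0.498], [-0.076, -0.996, 0.044], [-0.5, 0.0, -0.866]]
force: [1.3, -1.1, 6.7]
opening: 0.002
grasp_force: 3.2
time_s: 8.25
position: [0.505, 0.1939, 0.0978]
tcp_rot: [[0.863, -0.088, -0.497], [-0.076, -0.996, 0.044], [-0.499, 0.0, -0.866]]
force: [1.6, -1.1, 7.8]
opening: 0.009
grasp_force: 4.2
```

```bash
python3 -m jog '[[0,0,0,0.001,0,0,0],[0,0,0,0.001,0,0,0],[0,0,0,0.001,0,0,0]]'; python3 -m jog '[[0,0,0,0.001,0,0,0],[0,0,0,0.001,0,0,0]]'
```

```text
time_s: 8.62
position: [0.505, 0.1939, 0.0977]
tcp_rot: [[0.864, -0.088, -0.497], [-0.076, -0.996, 0.044], [-0.498, -0.0, -0.867]]
force: [3.3, -1.4, 12.1]
opening: 0.006
grasp_force: 6.0
time_s: 8.88
position: [0.505, 0.194, 0.0977]
tcp_rot: [[0.864, -0.088, -0.496], [-0.076, -0.996, 0.044], [-0.498, -0.0, -0.867]]
force: [3.3, -0.9, 16.5]
opening: 0.006
grasp_force: 7.8
```

```bash
python3 -m jog '[[0,0,0,-0.01,0,0,0],[0,0,0,-0.03,0,0,0],[0.3,0,0,-0.06,0,0,0],[0.7,0,0,-0.06,0,0,0],[0.7,0,0,-0.06,0,0,0],[0.7,0,0,-0.06,0,0,0],[0.7,0,0,-0.06,0,0,0]]'
python3 - <<'E'
from h import *
from rig import viewer,models
R,T=frame(-5,30);O=np.array([.461,.1978,.0222])
s=bot.read_state();print(s['opening'],((s['position']-O)@T).round(4))
for c in ["side","wrist"]:
  p,d=viewer.capture(c);i=viewer.camera_info(c);M=np.linalg.inv(np.array(i['world_to_cam']))
  for t in ["vial","stopper_top"]:
    for r in models.tip_of(c,t)[:3]: print(c,t,r['p'],((np.array(r['xyz'])-O)@T).round(4))
  for r in models.outline_of(c,"vial")[:4]:
    m=r['mask']&(d>0);v,u=np.nonzero(m);z=d[m]
    P=np.c_[(u-i['cx'])/i['fx']*z,(v-i['cy'])/i['fy']*z,z]@M[:3,:3].T+M[:3,3];L=(P-O)@T
    if abs(np.median(L[:,1]))<.02: print(len(L),np.percentile(L,[2,98],axis=0).round(4).tolist())
row(O+.036*T[:,2],R)
E
```

```text
time_s: 9.75
position: [0.5321, 0.1916, 0.1454]
tcp_rot: [[0.861, -0.088, -0.5], [-0.076, -0.996, 0.043], [-0.502, 0.001, -0.865]]
force: [0.1, 0.2, -0.5]
opening: 0.484
grasp_force: 0.0
0.48388501916993815 [ 0.0002 -0.      0.1424]
side vial 0.91 [ 0.0545 -0.1376  0.0208]
side vial 0.65 [-0.0007 -0.0006  0.0001]
side vial 0.59 [-0.0796 -0.0634 -0.0564]
side stopper_top 0.71 [-0.0008  0.001   0.0759]
side stopper_top 0.7 [-0.0877  0.0181 -0.0595]
side stopper_top 0.66 [-0.0115 -0.1183 -0.0175]
645 [[-0.0136, -0.0138, 0.0077], [0.0112, 0.0127, 0.0789]]
wrist vial 0.92 [ 0.0522 -0.1402  0.0217]
wrist vial 0.89 [ 0.0042 -0.0036 -0.0012]
wrist vial 0.72 [-0.0808 -0.0601 -0.0567]
wrist stopper_top 0.72 [-0.015  -0.1108 -0.0166]
wrist stopper_top 0.68 [-0.0013 -0.004   0.0768]
wrist stopper_top 0.49 [-0.0832  0.0128 -0.0606]
1157 [[-0.0086, -0.0143, 0.0381], [0.0155, 0.0118, 0.0772]]
row [-0.0005, 0.0, 0.1075] [0.0, 0.0, -0.0] |w| 0.1
```

```bash
python3 -m jog '[[0.7,0,0,0.01,0,0,0],[0.7,0,0,0.02,0,0,0],[0.7,0,0,0.03,0,0,0],[0.7,0,0,0.05,0,0,0],[0.7,0,0,0.07,0,0,0],[0.7,0,0,0.085,0,0,0],[0.7,0,0,0.095,0,0,0],[0.7,0,0,0.102,0,0,0],[0.7,0,0,0.107,0,0,0],[0.7,0,0,0.107,0,0,0],[0.7,0,0,0.107,0,0,0]]'
```

```text
time_s: 11.52
position: [0.4801, 0.1962, 0.0538]
tcp_rot: [[0.863, -0.088, -0.498], [-0.076, -0.996, 0.044], [-0.5, 0.0, -0.866]]
force: [0.3, -0.5, 0.1]
opening: 0.699
grasp_force: 0.0
```

No contact on the way; close.

```bash
python3 -m jog '[[0.5,0,0,0,0,0,0],[0.4,0,0,0,0,0,0],[0.36,0,0,0,0,0,0],[0.33,0,0,0,0,0,0],[0.3,0,0,0,0,0,0],[0.28,0,0,0,0,0,0],[0.25,0,0,0,0,0,0],[0.2,0,0,0,0,0,0],[0.2,0,0,0,0,0,0],[0.2,0,0,0,0,0,0]]'
python3 - <<'E'
from h import *
from rig import viewer,models
s=bot.read_state();print(s['opening'],s['grasp_force'],s['force'])
for c in ["side","top"]:
  p,d=viewer.capture(c)
  for t in ["drawer_spot","drawer_front","unit","cream_jar"]: 
    for r in models.tip_of(c,t)[:1]: print(c,t,r['p'],r['xyz'])
  i=viewer.camera_info(c);M=np.linalg.inv(np.array(i['world_to_cam']))
  for r in models.outline_of(c,"unit")[:1]:
    import cv2
    m=r['mask']&(d>0);v,u=np.nonzero(m);z=d[m]
    P=np.c_[(u-i['cx'])/i['fx']*z,(v-i['cy'])/i['fy']*z,z]@M[:3,:3].T+M[:3,3]
    for lo,hi in((.18,.2),(.135,.15),(.08,.1)):
      Q=P[(P[:,2]>lo)&(P[:,2]<hi)];print(r['p'],lo,len(Q),np.median(Q[:,2]).round(4) if len(Q) else 0,cv2.minAreaRect(Q[:,:2].astype(np.float32)*1000) if len(Q)>9 else 0)
E
```

```text
time_s: 12.78
position: [0.4795, 0.1961, 0.0536]
tcp_rot: [[0.862, -0.088, -0.499], [-0.076, -0.996, 0.043], [-0.501, 0.001, -0.866]]
force: [-0.8, -1.2, 2.0]
opening: 0.318
grasp_force: 30.0
0.31790324775943846 29.99991122953361 [-0.84679183 -1.24431748  2.04122036]
side drawer_spot 0.78 [0.5306, -0.1727, 0.0861]
side drawer_front 0.67 [0.4796, -0.1696, 0.1487]
side unit 0.57 [0.6813, -0.2071, 0.0009]
side cream_jar 0.75 [0.7331, -0.1852, 0.1905]
0.64 0.18 474 0.192 ((739.676513671875, -219.30633544921875), (163.72650146484375, 56.37708282470703), 77.51557922363281)
0.64 0.135 211 0.1464 ((608.5982666015625, -130.82289123535156), (327.5342712402344, 130.9027862548828), 15.668693542480469)
0.64 0.08 964 0.0894 ((679.3089599609375, -210.62655639648438), (149.620361328125, 405.73760986328125), 76.69751739501953)
top drawer_spot 0.67 [0.5305, -0.1783, 0.0919]
top drawer_front 0.79 [0.4831, -0.1635, 0.148]
top cream_jar 0.86 [0.7292, -0.1852, 0.1909]
0.58 0.18 4017 0.1901 ((683.005126953125, -209.1587371826172), (160.73330688476562, 170.8701171875), 78.14876556396484)
0.58 0.135 154 0.1466 ((623.7515869140625, -194.15573120117188), (155.9752655029297, 287.9576416015625), 78.19339752197266)
0.58 0.08 2546 0.0872 ((625.1680908203125, -191.07510375976562), (149.4689178466797, 290.1260986328125), 78.67356872558594)
```

```bash
python3 -m jog '[[0.2,0,0,-0.005,0,0,0],[0.2,0,0,-0.015,0,0,0],[0.2,0,0,-0.03,0,0,0],[0.2,0,0,-0.05,0,0,0],[0.2,0,0,-0.08,0,0,0],[0.2,0.02,0,-0.12,0,0,0],[0.2,0.02,0,-0.15,0,0,0],[0.2,0.02,0,-0.17,0,0,0],[0.2,0.02,0,-0.17,0,0,0],[0.2,0.02,0,-0.17,0,0,0]]'
python3 - <<'E'
from h import *
R,T=frame(-5,30);O=np.array([.461,.1978,.0222])
h=((np.array([.4795,.1961,.0536])-O)@T);print('h',h)
R,T=frame(-11.7,0);S=np.array([.5305,-.1763,.087])
row(S+[0,0,h[2]+.10],R)
E
```

```text
time_s: 14.62
position: [0.5812, 0.1873, 0.1905]
tcp_rot: [[0.862, -0.088, -0.499], [-0.076, -0.996, 0.044], [-0.501, 0.0, -0.865]]
force: [0.2, -0.1, -1.6]
opening: 0.319
grasp_force: 30.0
h [ 3.88817888e-04 -8.11497459e-05  3.64820810e-02]
row [-0.0325, 0.3667, -0.0192] [1.8, 30.0, 6.5] |w| 30.8
```

```bash
python3 -m jog '[[0.2,-0.01,0.01,-0.02,0,4,1],[0.2,-0.02,0.04,-0.03,0,8,2],[0.2,-0.03,0.07,-0.04,0.5,12,3],[0.2,-0.0325,0.1,-0.04,0.7,16,4],[0.2,-0.0325,0.14,-0.04,1,20,4.5],[0.2,-0.0325,0.18,-0.04,1.3,24,5],[0.2,-0.0325,0.22,-0.04,1.5,27,6],[0.2,-0.0325,0.26,-0.03,1.8,29,6.5],[0.2,-0.0325,0.3,-0.03,1.8,30,6.5],[0.2,-0.0325,0.33,-0.02,1.8,30,6.5],[0.2,-0.0325,0.35,-0.0192,1.8,30,6.5],[0.2,-0.0325,0.36,-0.0192,1.8,30,6.5],[0.2,-0.0325,0.3667,-0.0192,1.8,30,6.5],[0.2,-0.0325,0.3667,-0.0192,1.8,30,6.5],[0.2,-0.0325,0.3667,-0.0192,1.8,30,6.5]]'
python3 - <<'E'
from h import *
from rig import viewer,models
import cv2
R,T=frame(-11.7,0);S=np.array([.5305,-.1763,.087])
s=bot.read_state();print(((s['position']-S)@T).round(4))
p,d=viewer.capture("side");cv2.imwrite('pics/s3.png',cv2.resize(p[60:260,220:460],(720,600)))
i=viewer.camera_info("side")
for t in ["vial","stopper_top","drawer_spot","drawer_front"]:
    for r in models.tip_of("side",t)[:4]: print(t,round(r['p'],2),((np.array(r['xyz'])-S)@T).round(4))
row(S+[0,0,.0375],R)
E
```

```text
time_s: 16.5
position: [0.5311, -0.1755, 0.2239]
tcp_rot: [[0.979, -0.202, 0.0], [-0.202, -0.979, 0.001], [-0.0, -0.001, -1.0]]
force: [0.6, -0.6, -1.3]
opening: 0.319
grasp_force: 30.0
[0.0004 0.0009 0.1369]
vial 0.88 [-0.0693  0.2259 -0.0765]
vial 0.83 [-0.233   0.2787 -0.0716]
vial 0.68 [-0.0007  0.0008  0.1001]
stopper_top 0.49 [-0.2485  0.354  -0.0723]
stopper_top 0.39 [-0.1445  0.2322 -0.073 ]
drawer_spot 0.81 [-0.0003  0.0062 -0.0004]
drawer_front 0.58 [-0.0474 -0.001   0.0617]
row [-0.0004, 0.0005, 0.0993] [-0.0, -0.0, 0.0] |w| 0.0
```

View pics/s3.png

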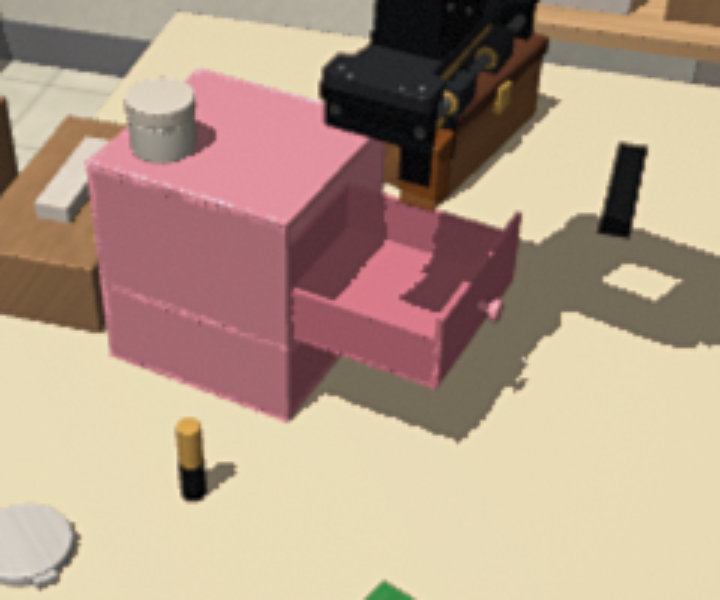

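The crop shows the vial held upright under the gripper at ~(418,180), over the open drawer, and the jar, lipstick and mirror untouched. Lower it.

```bash
python3 -m jog '[[0.2,0,0,0.02,0,0,0],[0.2,0,0,0.04,0,0,0],[0.2,0,0,0.06,0,0,0],[0.2,0,0,0.075,0,0,0],[0.2,0,0,0.085,0,0,0],[0.2,0,0,0.092,0,0,0],[0.2,0,0,0.096,0,0,0],[0.2,0,0,0.098,0,0,0],[0.2,0,0,0.098,0,0,0],[0.2,0,0,0.098,0,0,0]]';python3 -m jog '[[0.2,0,0,0.001,0,0,0],[0.2,0,0,0.002,0,0,0],[0.2,0,0,0.002,0,0,0]]'
```

```text
time_s: 18.0
position: [0.5312, -0.1764, 0.1261]
tcp_rot: [[0.979, -0.203, 0.001], [-0.203, -0.979, 0.0], [0.001, -0.0, -1.0]]
force: [-0.5, -0.6, -1.7]
opening: 0.32
grasp_force: 30.0
time_s: 18.38
position: [0.5309, -0.1763, 0.1237]
tcp_rot: [[0.979, -0.203, -0.0], [-0.203, -0.979, 0.001], [-0.0, -0.001, -1.0]]
force: [-0.5, -0.2, -1.0]
opening: 0.319
grasp_force: 30.0
```

```bash
python3 -m jog '[[0.2,0,0,0.0005,0,0,0],[0.2,0,0,0.001,0,0,0],[0.2,0,0,0.001,0,0,0]]'
```

```text
time_s: 18.75
position: [0.531, -0.1764, 0.1233]
tcp_rot: [[0.979, -0.203, 0.0], [-0.203, -0.979, 0.0], [0.0, -0.0, -1.0]]
force: [-1.8, 0.6, 4.3]
opening: 0.324
grasp_force: 30.0
```

```bash
python3 -m jog '[[0.36,0,0,0,0,0,0],[0.42,0,0,0,0,0,0],[0.5,0,0,0,0,0,0],[0.6,0,0,0,0,0,0],[0.6,0,0,0,0,0,0],[0.6,0,0,0,0,0,0],[0.6,0,0,-0.01,0,0,0],[0.6,0,0,-0.03,0,0,0],[0.6,0,0,-0.06,0,0,0],[0.6,0,0,-0.1,0,0,0],[0.6,0,0,-0.14,0,0,0],[0.6,0,0,-0.14,0,0,0],[0.6,0,0,-0.14,0,0,0]]'
python3 - <<'E'
from h import *
from rig import viewer,models
import cv2
R,T=frame(-11.7,0);S=np.array([.5305,-.1763,.087])
for c in ["side","top","wrist"]:
  p,d=viewer.capture(c)
  if c=="side": cv2.imwrite('pics/s4.png',cv2.resize(p[60:260,220:460],(720,600)))
  for t in ["vial","stopper_top","drawer_spot","drawer_front"]:
    for r in models.tip_of(c,t)[:4]: 
      L=((np.array(r['xyz'])-S)@T).round(4)
      if abs(L[1])<.1: print(c,t,round(r['p'],2),L)
row(S+R[:,0]*-.085+[0,0,.14],R)
E
```

```text
time_s: 20.38
position: [0.5304, -0.1761, 0.2628]
tcp_rot: [[0.979, -0.203, -0.0], [-0.203, -0.979, 0.001], [-0.0, -0.001, -1.0]]
force: [-0.1, -0.0, -0.6]
opening: 0.598
grasp_force: 0.0
side vial 0.96 [ 0.0024 -0.0038  0.0011]
side stopper_top 0.4 [0.0009 0.0029 0.0753]
side drawer_spot 0.86 [-0.      0.001  -0.0026]
side drawer_front 0.74 [-0.0535 -0.0005  0.0634]
top stopper_top 0.68 [0.1985 0.0308 0.1054]
top drawer_spot 0.78 [-0.0016  0.0003  0.0017]
top drawer_front 0.83 [-0.0493  0.0018  0.0592]
wrist vial 0.92 [-0.0014  0.0011 -0.005 ]
wrist stopper_top 0.65 [ 0.0005 -0.0012  0.0725]
wrist drawer_spot 0.56 [-0.0019  0.      0.0008]
wrist drawer_front 0.86 [-0.0492  0.0025  0.0578]
row [-0.0855, 0.0, 0.0358] [-0.0, -0.0, -0.0] |w| 0.0
```

View pics/s4.png

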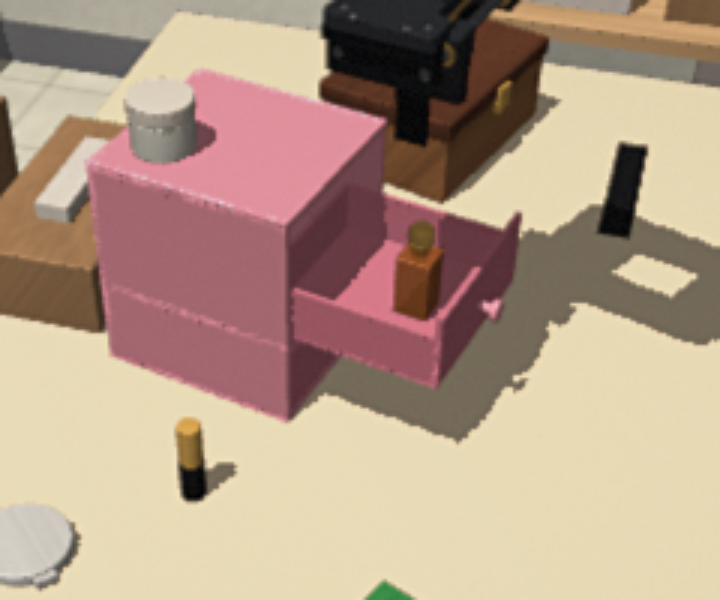

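```bash
python3 -m jog '[[0.4,-0.03,0,0,0,0,0],[0.2,-0.06,0,0,0,0,0],[0,-0.09,0,0,0,0,0],[0,-0.095,0,0,0,0,0],[0,-0.095,0,0,0,0,0],[0,-0.095,0,0.03,0,0,0],[0,-0.095,0,0.06,0,0,0],[0,-0.095,0,0.09,0,0,0],[0,-0.095,0,0.11,0,0,0],[0,-0.095,0,0.117,0,0,0],[0,-0.095,0,0.117,0,0,0],[0,-0.095,0,0.117,0,0,0]]'; python3 -m jog '[[0,0.005,0,0,0,0,0],[0,0.01,0,0,0,0,0],[0,0.015,0,0,0,0,0],[0,0.02,0,0,0,0,0],[0,0.025,0,0,0,0,0],[0,0.03,0,0,0,0,0],[0,0.033,0,0,0,0,0],[0,0.036,0,0,0,0,0],[0,0.039,0,0,0,0,0],[0,0.042,0,0,0,0,0]]'
```

```text
time_s: 22.62
position: [0.4389, -0.1575, 0.1465]
tcp_rot: [[0.979, -0.203, 0.002], [-0.203, -0.979, -0.001], [0.002, 0.0, -1.0]]
force: [-0.4, 0.0, -0.0]
opening: 0.006
grasp_force: 0.0
time_s: 23.88
position: [0.4788, -0.1655, 0.1457]
tcp_rot: [[0.979, -0.203, -0.001], [-0.203, -0.979, 0.001], [-0.001, -0.001, -1.0]]
force: [-1.5, 0.3, 0.0]
opening: 0.006
grasp_force: 0.8
```

```bash
python3 -m jog '[[0,0.003,0,0,0,0,0],[0,0.006,0,0,0,0,0],[0,0.009,0,0,0,0,0],[0,0.012,0,0,0,0,0],[0,0.015,0,0,0,0,0],[0,0.018,0,0,0,0,0],[0,0.021,0,0,0,0,0],[0,0.024,0,0,0,0,0],[0,0.027,0,0,0,0,0],[0,0.03,0,0,0,0,0],[0,0.033,0,0,0,0,0],[0,0.036,0,0,0,0,0],[0,0.039,0,0,0,0,0],[0,0.042,0,0,0,0,0],[0,0.045,0,0,0,0,0],[0,0.048,0,0,0,0,0],[0,0.051,0,0,0,0,0],[0,0.054,0,0,0,0,0],[0,0.057,0,0,0,0,0],[0,0.06,0,0,0,0,0]]'; python3 -m jog '[[0,0.003,0,0,0,0,0],[0,0.006,0,0,0,0,0],[0,0.009,0,0,0,0,0],[0,0.012,0,0,0,0,0],[0,0.015,0,0,0,0,0],[0,0.018,0,0,0,0,0],[0,0.021,0,0,0,0,0],[0,0.024,0,0,0,0,0],[0,0.027,0,0,0,0,0],[0,0.03,0,0,0,0,0],[0,0.033,0,0,0,0,0],[0,0.036,0,0,0,0,0],[0,0.039,0,0,0,0,0],[0,0.041,0,0,0,0,0],[0,0.043,0,0,0,0,0],[0,0.044,0,0,0,0,0],[0,0.045,0,0,0,0,0]]'
```

```text
time_s: 26.38
position: [0.538, -0.1778, 0.1458]
tcp_rot: [[0.979, -0.203, 0.0], [-0.203, -0.979, 0.0], [0.0, -0.0, -1.0]]
force: [-2.8, -0.6, -0.3]
opening: 0.008
grasp_force: 0.8
time_s: 28.5
position: [0.5819, -0.1869, 0.1458]
tcp_rot: [[0.979, -0.203, 0.0], [-0.203, -0.979, 0.001], [-0.0, -0.001, -1.0]]
force: [-1.3, -0.3, 0.2]
opening: 0.005
grasp_force: 0.8
```

```bash
python3 -m jog '[[0,0.001,0,0,0,0,0],[0,0.002,0,0,0,0,0],[0,0.003,0,0,0,0,0],[0,0.004,0,0,0,0,0],[0,0.005,0,0,0,0,0],[0,0.006,0,0,0,0,0]]';python3 -m jog '[[0,0.001,0,0,0,0,0],[0,0.002,0,0,0,0,0],[0,0.003,0,0,0,0,0]]';python3 -m jog '[[0,0.001,0,0,0,0,0],[0,0.002,0,0,0,0,0],[0,0.002,0,0,0,0,0]]'
```

```text
time_s: 29.25
position: [0.5878, -0.1881, 0.1458]
tcp_rot: [[0.979, -0.203, 0.0], [-0.203, -0.979, 0.0], [0.0, -0.0, -1.0]]
force: [-2.1, -0.3, 0.8]
opening: 0.002
grasp_force: 0.8
time_s: 29.62
position: [0.5878, -0.188, 0.1458]
tcp_rot: [[0.979, -0.203, -0.007], [-0.203, -0.979, 0.002], [-0.007, -0.001, -1.0]]
force: [-9.8, -0.3, 6.2]
opening: 0.005
grasp_force: 5.1
time_s: 30.0
position: [0.5876, -0.188, 0.1458]
tcp_rot: [[0.979, -0.202, -0.011], [-0.202, -0.979, 0.003], [-0.011, -0.001, -1.0]]
force: [-13.9, -0.5, 8.9]
opening: 0.002
grasp_force: 6.8
```

Drawer is on its stop (force rising, no motion). Back off and check.

```bash
python3 -m jog '[[0,-0.004,0,0,0,0,0],[0,-0.01,0,0,0,0,0],[0,-0.03,0,0,0,0,0],[0,-0.07,0,0,0,0,0],[0,-0.12,0,-0.02,0,0,0],[0,-0.15,0,-0.05,0,0,0],[0,-0.15,0,-0.08,0,0,0],[0,-0.15,0,-0.08,0,0,0],[0,-0.15,0,-0.08,0,0,0]]'
python3 - <<'E'
from h import *
from rig import viewer,models
import cv2
U=np.array([.683,-.209,0]);R,T=frame(-11.7,0)
p,d=viewer.capture("side");a=cv2.resize(p[60:260,220:460],(480,400))
for t in ["drawer_front","cream_jar"]:
  for r in models.tip_of("side",t)[:2]: print(t,round(r['p'],2),((np.array(r['xyz'])-U)@T).round(4))
w,_=viewer.capture("wrist");cv2.imwrite('pics/f.png',np.vstack([a,cv2.resize(w,(480,300))])[:600])
for t in ["drawer_front","vial"]:
  for r in models.tip_of("wrist",t)[:3]: print(t,round(r['p'],2),((np.array(r['xyz'])-U)@T).round(4))
E
```

```text
time_s: 31.12
position: [0.446, -0.1586, 0.2255]
tcp_rot: [[0.979, -0.203, 0.001], [-0.203, -0.979, 0.001], [0.0, -0.001, -1.0]]
force: [-0.3, -0.1, -0.2]
opening: 0.002
grasp_force: 0.0
drawer_front 0.78 [-0.0881 -0.0003  0.1504]
cream_jar 0.89 [0.0438 0.0343 0.1892]
drawer_front 0.39 [-0.059   0.1827 -0.0015]
vial 0.95 [-0.3922  0.2816  0.0149]
vial 0.81 [-0.2241  0.2236  0.0137]
```

View pics/f.png

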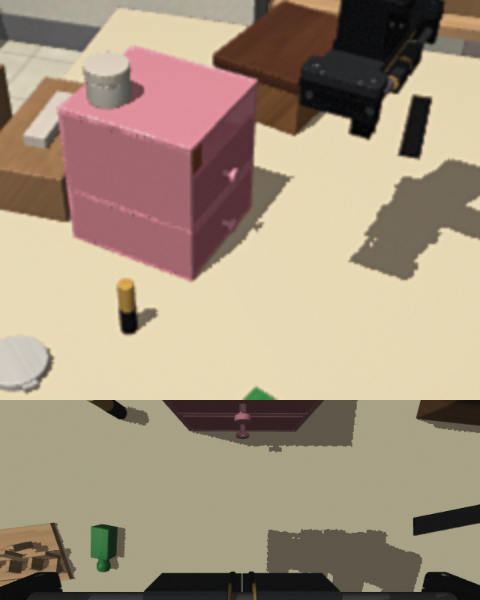

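Run:
```python
from h import *
from rig import viewer
import cv2
R,T=frame(-11.7,0);S=np.array([.683,-.209,0])-.035*T[:,0]
p,d=viewer.capture("side");i=viewer.camera_info("side");M=np.linalg.inv(np.array(i['world_to_cam']))
hsv=cv2.cvtColor(p,cv2.COLOR_BGR2HSV)
m=(d>0)&(hsv[...,0]>3)&(hsv[...,0]<25)&(hsv[...,1]>130);m[:128]=0;m[148:]=0;m[:,:312]=0;m[:,326:]=0
v,u=np.nonzero(m);z=d[m];P=np.c_[(u-i['cx'])/i['fx']*z,(v-i['cy'])/i['fy']*z,z]@M[:3,:3].T+M[:3,3]
L=(P-S)@T;print(len(L));print(np.percentile(L,[2,25,50,75,98],axis=0).round(4))
row(bot.read_state()['position']+np.array([-.05,.0,.03]),frame(-11.7,-35)[0])
```

```text
43
[[-1.340e-02 -1.130e-02  1.017e-01]
 [-1.260e-02 -8.300e-03  1.082e-01]
 [-1.210e-02 -4.500e-03  1.162e-01]
 [-1.170e-02  1.000e-04  1.233e-01]
 [-1.030e-02  5.300e-03  1.307e-01]]
row [-0.049, 0.0101, -0.0299] [-0.1, 35.1, -0.0] |w| 35.1
```

```bash
python3 -c "
from rig import workorder
print(workorder.hand_in())"
```

```text
the job is handed in; nothing more can be done
None
```

The stopper is pressed home and the square vial stands upright in the top drawer, which is shut. The job was handed in at about 31 s of the 54 s allowed, with no verdict returned.

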